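# Find the free hatch of the mating hive and push it open

## Robot

A 7-joint arm with a two-finger parallel gripper is mounted at the origin on the work surface. World frame = base frame: x ahead of the robot, y to its left, z up, the work surface at z = 0. Lengths are in m, angles in rad, forces in N, time in s.
With the tool pointing down it reaches from about 0.4 to 0.85 m from the base axis. Payload 4.5 kg.
Tool frame: the origin (TCP) lies between the finger pads; the fingertips stand 8 mm ahead of it and the grasp point (between the pads) lies 11 mm behind it; z points along the fingers, y is the direction in which the jaws open and shut (so a half turn about z gives the same grasp; the last joint's range is limited). The gripper opens to 85 mm and grips with 20 to 120 N. Pads are 22 mm wide; open, the fingers measure 114 mm over their backs; the gripper's body (76 mm by 85 mm) begins 54 mm behind the grasp point. The pads swing forward as they close: fully open they stand 13 mm farther back than shut.
Start: joints at [-1.148, 0.689, -0.195, 1.565, 0.157, 0.902, -0.215], TCP at [0.237, 0.578, 0.239] pointing down, gripper open.
Joint ranges: [-3.01, 3.01], [-0.46, 2.08], [-1.47, 1.51], [0.13, 2.56], [-1, 4.14], [0.04, 2.09], [-2.66, 2.66]. Speed limits (rad/s): [2.57, 2.57, 3.14, 3.14, 3.14, 3.14, 3.14].

## Interface

Orientations are given as a unit quaternion [w, x, y, z].
In Python, from plant import ctrl, eyes gives the robot as it stands.
- The arm moves only by the shell command python3 -m jog 'ROWS' [OPENING] [FORCE]. ROWS is JSON, a list of rows, each a list of 6 numbers: the shift along the world's x, y, z scaled (see below), then the turn, a rotation vector about the world's x, y, z scaled (see below). In form: [[x, y, z, wx, wy, wz], ...]. A call has exactly 5 rows; each row shifts and turns the commanded pose from where the row before left it; what a row does not reach is not made up. The controller multiplies each number of a shift by 0.025 m and each number of a turn by 0.1 rad. A row lasts 1/8 s, in which the tool goes at most 62.5 mm and 10.7 degrees, less where a joint would pass 70% of its speed; a pose out of reach is approached as far as the arm can. A call with a number of a shift or a turn outside -1 to 1 is refused whole. A call with a gripper value outside its range is refused whole. OPENING is the opening, from -1 (shut) to 1 (fully open), set as the call begins (- or left out, the last holds). The fingers move at their own pace and stop on an object; FORCE is the grip in N (left out, the last holds). Time passes only in rows, so rows that do not move let the fingers close, or fill a call up. It gives the time, the measured TCP pose, the force and the opening at its end, in the units of the state.
- ctrl.sense(): the state, without advancing time (a new reading comes with each control period).
- eyes.camera(name): name is "scene" or "top" or "wrist"; returns a dict with "color" (480x640x3 uint8, blue, green, red), "fx", "fy", "cx", "cy" (pixels), "k1" (the pictures are not rectified: a ray, as slopes to the right and down, at radius r is drawn at 1 + k1 r^2 times it, then the intrinsics apply), "R" (3x3) and "t" (3): a world point X has camera coordinates R X + t; the wrist camera has in their place "T_tool_cam" (4x4, takes a point from camera to tool coordinates, whose origin is the TCP and whose axes are the flange's). Camera axes: x right, y down, z forward; pixel columns grow to the right and rows downward; lengths in m; the calibration is good to about 2 mm. A picture is of the moment at which its call begins: read the wrist's pose just before it. There is no depth.
- ctrl.hand_in(): hands the job in, once; it reports no verdict.
The state is a dict: "clock": time; "q": joint angles; "joint_velocities": joint speeds; "effort": joint torques, N m; "eef_pos": TCP position; "tcp_rot": TCP orientation; "wrist_force": force on the tool from outside, world axes, zero at the start; "wrist_torque": the same for the moment, N m; "opening": finger opening in m.
Only numpy, scipy, OpenCV 4.12 (cv2) and the standard library are available. Lean on these libraries where they do the work, as an engineer would, in place of code of your own. Each camera call takes 0.05 s, during which the arm holds its last target.

## Task

One of the four identical wooden hatches on top of the mating hive is free; the other three are blocked from below. With the fingertips, press the hatches at their brass dots to find the one that rocks, then push its raised near edge up and away from the robot until that hatch stands open, upright or a little beyond, and move clear. The other hatches stay shut, and nothing is to be picked up: leave the cage, tin, jars, smoker, hive tool and brush where they are.

Things in the scene. Friction and masses are not known exactly. Their poses are not given: they have to be found in the camera images.
- hive: Fixed wooden hive, 184 (x) x 530 (y) x 130 mm high. Origin: centre of its underside, on the table; +x away from the robot, +y to its left, yaw -0.25 to 0.25 rad. Four identical pale hatches lie flush in its flat top, 130 mm up, centred at x = 0, y = +150, +50, -50, -150 mm, 16 mm of fixed wood between them. Fixed rims 25 mm wide run along the near and far sides.
- flap1 (a joint): Turn of the leftmost (+y) hatch, rad: 0 shut, pi/2 upright, 1.75 the stop (leaning a little away from the robot). It grows as the far part goes down and the near part rises; the near part cannot go down. Stiff hinge: it stays where it is left. A free hatch rocks at 2 to 4 N on its dot and needs 1 to 2 N at its near edge; a blocked one gives under 4 mm.
- flap1_press (a point): Where to press the leftmost (+y) hatch: flush brass dot, 12 mm wide, on its far part, 30 mm beyond the hinge. The hatch (130 x 84 x 10 mm) is a see-saw on a hinge along the hive's y at x = +17 mm, 5 mm below the top: 48 mm far part, 82 mm near part. The free one has 70 mm of hollow below; a blocked one has a hidden block under its far part. Moves with the hatch.
- flap1_edge (a point): Middle of the near edge of the leftmost (+y) hatch, on its top face, 82 mm from the hinge; it rises by about 82 mm x sin(angle) as the hatch rocks. A fingertip on its robot side, low over the hive top, pushes the hatch open. Follow the edge in an arc, rising as it rises: below about 45 degrees a level push can jam by friction.
- flap2 (a joint): Turn of the second from the left hatch, rad: 0 shut, pi/2 upright, 1.75 the stop (leaning a little away from the robot). It grows as the far part goes down and the near part rises; the near part cannot go down. Stiff hinge: it stays where it is left. A free hatch rocks at 2 to 4 N on its dot and needs 1 to 2 N at its near edge; a blocked one gives under 4 mm.
- flap2_press (a point): Where to press the second from the left hatch: flush brass dot, 12 mm wide, on its far part, 30 mm beyond the hinge. The hatch (130 x 84 x 10 mm) is a see-saw on a hinge along the hive's y at x = +17 mm, 5 mm below the top: 48 mm far part, 82 mm near part. The free one has 70 mm of hollow below; a blocked one has a hidden block under its far part. Moves with the hatch.
- flap2_edge (a point): Middle of the near edge of the second from the left hatch, on its top face, 82 mm from the hinge; it rises by about 82 mm x sin(angle) as the hatch rocks. A fingertip on its robot side, low over the hive top, pushes the hatch open. Follow the edge in an arc, rising as it rises: below about 45 degrees a level push can jam by friction.
- flap3 (a joint): Turn of the second from the right hatch, rad: 0 shut, pi/2 upright, 1.75 the stop (leaning a little away from the robot). It grows as the far part goes down and the near part rises; the near part cannot go down. Stiff hinge: it stays where it is left. A free hatch rocks at 2 to 4 N on its dot and needs 1 to 2 N at its near edge; a blocked one gives under 4 mm.
- flap3_press (a point): Where to press the second from the right hatch: flush brass dot, 12 mm wide, on its far part, 30 mm beyond the hinge. The hatch (130 x 84 x 10 mm) is a see-saw on a hinge along the hive's y at x = +17 mm, 5 mm below the top: 48 mm far part, 82 mm near part. The free one has 70 mm of hollow below; a blocked one has a hidden block under its far part. Moves with the hatch.
- flap3_edge (a point): Middle of the near edge of the second from the right hatch, on its top face, 82 mm from the hinge; it rises by about 82 mm x sin(angle) as the hatch rocks. A fingertip on its robot side, low over the hive top, pushes the hatch open. Follow the edge in an arc, rising as it rises: below about 45 degrees a level push can jam by friction.
- flap4 (a joint): Turn of the rightmost (-y) hatch, rad: 0 shut, pi/2 upright, 1.75 the stop (leaning a little away from the robot). It grows as the far part goes down and the near part rises; the near part cannot go down. Stiff hinge: it stays where it is left. A free hatch rocks at 2 to 4 N on its dot and needs 1 to 2 N at its near edge; a blocked one gives under 4 mm.
- flap4_press (a point): Where to press the rightmost (-y) hatch: flush brass dot, 12 mm wide, on its far part, 30 mm beyond the hinge. The hatch (130 x 84 x 10 mm) is a see-saw on a hinge along the hive's y at x = +17 mm, 5 mm below the top: 48 mm far part, 82 mm near part. The free one has 70 mm of hollow below; a blocked one has a hidden block under its far part. Moves with the hatch.
- flap4_edge (a point): Middle of the near edge of the rightmost (-y) hatch, on its top face, 82 mm from the hinge; it rises by about 82 mm x sin(angle) as the hatch rocks. A fingertip on its robot side, low over the hive top, pushes the hatch open. Follow the edge in an arc, rising as it rises: below about 45 degrees a level push can jam by friction.
- queen_cage: Small wooden queen cage with a clear top, 40 x 30 x 17 mm, lying loose on the solid left end of the hive top. Leave alone. Origin: centre of its underside.
- tin: Round tin with green lid, 42 mm wide, 24 mm high, standing loose on the solid right end of the hive top. Leave alone. Origin: centre of its underside.
- jar1: Honey jar, amber with brass cap, 68 mm wide, 100 mm high, standing loose beyond the hive. Leave alone. Origin: centre of its underside.
- jar2: A second honey jar like the first, beyond the hive. Leave alone. Origin: centre of its underside.
- smoker: Steel bee smoker with wooden bellows at its +x side, 92 mm across the can, 190 mm high, standing loose left of the hive. Leave alone. Origin: centre of the can's underside.
- hive_tool: Flat red and steel hive tool, 215 mm long, 40 mm wide, 6 mm thick, lying loose on the table at the near left. Leave alone. Origin: underside, middle of the red handle; x along the tool.
- brush: Bee brush lying loose on the table to the right of the hive, below the hive's top. Leave alone. Origin: on its underside, x along the handle.

How it is judged:
On the way:
1. the free hatch has been rocked: turned more than 0.12 rad (value of joint any of flap1, flap2, flap3, flap4 above 0.12 rad), for 0.1 s.
At the end, for the whole second after the job is handed in: One hatch is open at least 1.22 rad (20 degrees short of upright, or further) and at rest, the other three are shut (below 0.15 rad), and every loose thing is within 30 mm of where it began (((value of joint flap1 above 1.22 rad and velocity of joint flap1 between -0.1 and 0.1 rad/s and value of joint each of flap2, flap3, flap4 below 0.15 rad) or (value of joint flap2 above 1.22 rad and velocity of joint flap2 between -0.1 and 0.1 rad/s and value of joint each of flap1, flap3, flap4 below 0.15 rad) or (value of joint flap3 above 1.22 rad and velocity of joint flap3 between -0.1 and 0.1 rad/s and value of joint each of flap1, flap2, flap4 below 0.15 rad) or (value of joint flap4 above 1.22 rad and velocity of joint flap4 between -0.1 and 0.1 rad/s and value of joint each of flap1, flap2, flap3 below 0.15 rad)) and distance of each of queen_cage, tin, jar1, jar2, smoker, hive_tool, brush from where it was at the start of the episode below 0.03 m); the robot touches nothing.
It fails at once if a loose bystander (cage, tin, jar, smoker, hive tool or brush) is picked up or shifted by more than 30 mm (distance of any of queen_cage, tin, jar1, jar2, smoker, hive_tool, brush from where it was at the start of the episode above 0.03 m).
It also fails if it takes over 54 s, if anything falls off the work surface, if the arm or the gripper's body presses on something with over 40 N, if the wrist force passes 120 N, or if a joint passes its speed limit or range.

## Working session

There is one attempt and no reset: what is moved stays moved. The work goes in short steps, Python scripts to look and compute and a shell command to move; the robot and the scene stay as the last step left them, time stands still between calls to the robot, and variables do not carry over. Pictures are saved under pics/ and viewed, and the job is handed in when it is done.

```bash
ls; mkdir -p pics; python3 - <<'E'
from plant import ctrl, eyes
import cv2
s=ctrl.sense(); print(s)
for n in ["scene","top"]:
    c=eyes.camera(n); cv2.imwrite(f"pics/{n}0.png",c["color"])
    print(n,{k:c[k] for k in c if k!="color"})
E
```

```text
pics
{'clock': 0.0, 'q': array([-1.14819228,  0.69000325, -0.19452463,  1.56638639,  0.1572884 ,
        0.90251861, -0.21510555]), 'joint_velocities': array([-7.95277257e-04,  2.64731665e-05,  1.87373134e-03, -1.53201714e-03,
        5.97786381e-05,  4.46705506e-04,  1.22596049e-03]), 'effort': array([-1.19850561e-04, -5.39609563e+01, -1.26635347e+00, -1.58545482e+01,
        9.16970777e-03,  9.35265241e-03, -1.43269567e-06]), 'eef_pos': array([0.23671442, 0.5777194 , 0.23846101]), 'tcp_rot': array([-1.23203355e-04,  1.93138027e-01,  9.81171125e-01, -9.53968642e-04]), 'wrist_force': array([-0.78566302,  0.15408322, -0.31481745]), 'wrist_torque': array([-0.04549979,  0.02042544,  0.02175526]), 'opening': 0.08590211028051452}
scene {'fx': 515.8654247102384, 'fy': 515.8654247102384, 'cx': 317.1818405057644, 'cy': 247.75431566461515, 'k1': -0.08595490191123557, 'R': array([[-0.57888256,  0.81538064,  0.00702785],
       [ 0.5764357 ,  0.41530825, -0.70373357],
       [-0.57672946, -0.40332799, -0.71042921]]), 't': array([ 0.30996869, -0.21726765,  1.51205387])}
top {'fx': 446.91556949544304, 'fy': 446.91556949544304, 'cx': 325.0282970190264, 'cy': 239.2894839866441, 'k1': -0.11443398355013233, 'R': array([[ 0.00994551, -0.99969216,  0.02273045],
       [-0.99733975, -0.01155854, -0.07197097],
       [ 0.07221155, -0.02195419, -0.99714769]]), 't': array([-0.02352895,  0.52167365,  1.32860505])}
```

View pics/top0.png

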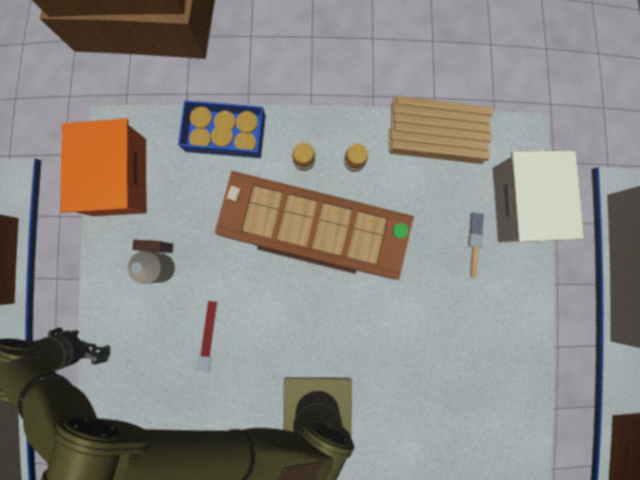

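View pics/scene0.png

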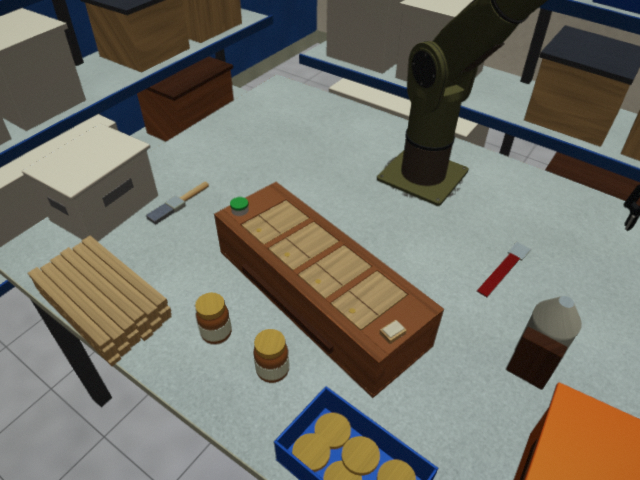

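```bash
python3 - <<'E'
import cv2
a=cv2.imread("pics/top0.png")[160:290,205:425]; cv2.imwrite("pics/top0z.png",cv2.resize(a,None,fx=3.6,fy=3.6,interpolation=cv2.INTER_CUBIC))
a=cv2.imread("pics/scene0.png")[175:395,205:450]; cv2.imwrite("pics/scene0z.png",cv2.resize(a,None,fx=2.7,fy=2.7,interpolation=cv2.INTER_CUBIC))
E
```

```text
(no output)
```

View pics/top0z.png

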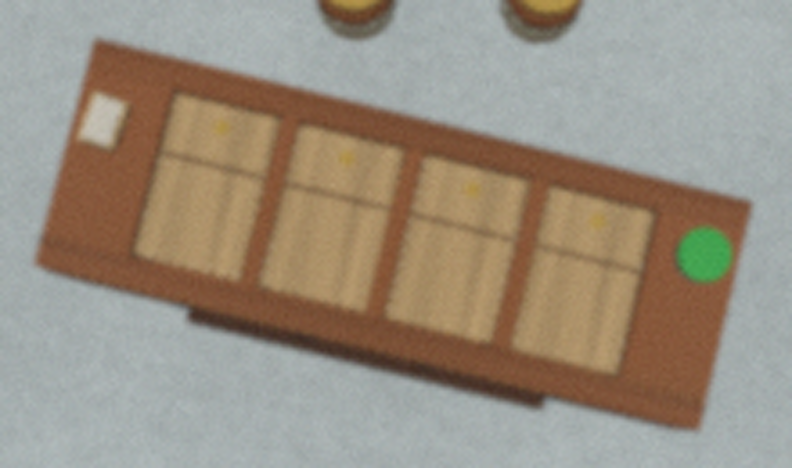

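View pics/scene0z.png

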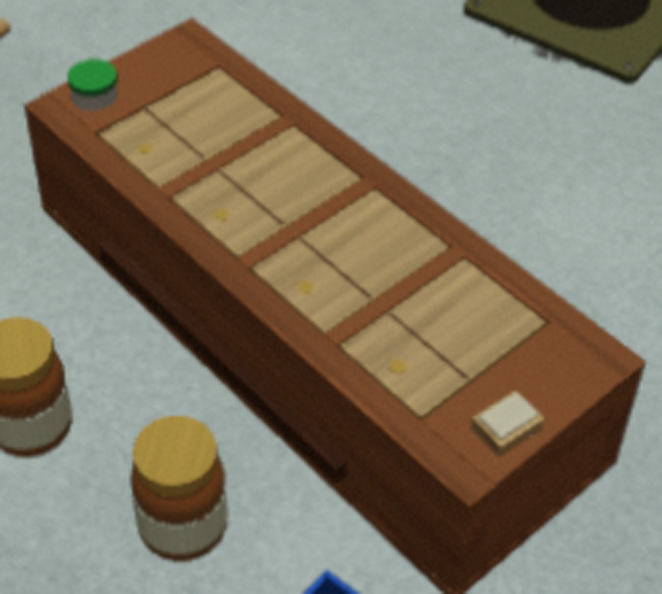

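```bash
cat > h.py <<'E'
import numpy as np, cv2
def proj(P,c):
    X=P@np.array(c["R"]).T+c["t"]; s=X[:,:2]/X[:,2:]; r2=(s**2).sum(1,keepdims=True)
    s=s*(1+c["k1"]*r2); return s*[c["fx"],c["fy"]]+[c["cx"],c["cy"]]
def hive(x,y,yaw,P):
    c,s=np.cos(yaw),np.sin(yaw); P=np.atleast_2d(np.array(P,float))
    return np.c_[x+c*P[:,0]-s*P[:,1], y+s*P[:,0]+c*P[:,1], P[:,2]]
E
python3 - <<'E'
from h import *
from plant import eyes
from scipy.optimize import least_squares
t=np.array([(221,127),(347,159),(472,190),(597,221),(97,40),(750,203),(700,430),(37,265)]); t=[205,160]+(t+.5)/3.6-.5
s=np.array([(398,367),(305,287),(222,215),(145,149),(473,503),(26,106),(193,19),(643,364)]); s=[205,175]+(s+.5)/2.7-.5
M=[(.047,y,.13) for y in (.15,.05,-.05,-.15)]+[(.092,.265,.13),(.092,-.265,.13),(-.092,-.265,.13),(-.092,.265,.13)]
ct=eyes.camera("top");cs=eyes.camera("scene")
for use in [(1,1),(1,0),(0,1)]:
  f=lambda p:np.r_[use[0]*(proj(hive(*p,M),ct)-t).ravel(),use[1]*(proj(hive(*p,M),cs)-s).ravel()]
  r=least_squares(f,[.55,0,-.2]);print(r.x,np.round(r.fun,1))
  if use==(1,1):
    p=r.x
print("dots",hive(*p,M[:4]));
print("edges",hive(*p,[(-.065,y,.13) for y in (.15,.05,-.05,-.15)]))
E
```

```text
[ 0.55501996  0.01628506 -0.23215201] [-0.4  0.2 -0.7 -0.1 -0.5 -0.  -0.4  0.  -1.5 -0.7  0.5 -0.5 -0.5  0.4
 -1.9  0.2 -0.3 -0.4 -0.2 -0.3 -0.5 -0.5 -0.1 -0.4 -1.4  1.1 -1.4 -1.4
 -0.6 -1.4  1.3 -1.4]
[ 0.55492676  0.01442479 -0.23249495] [ 0.2  0.3  0.  -0.   0.2  0.   0.3  0.1 -0.8 -0.7  1.1 -0.4  0.2  0.5
 -1.2  0.2 -0.  -0.  -0.  -0.  -0.  -0.  -0.  -0.  -0.   0.  -0.  -0.
 -0.  -0.   0.  -0. ]
[ 0.55544707  0.01754715 -0.2317965 ] [-0.   0.  -0.  -0.  -0.  -0.  -0.  -0.  -0.  -0.   0.  -0.  -0.   0.
 -0.   0.   0.1  0.   0.2  0.1 -0.1 -0.1  0.2 -0.  -0.9  1.6 -1.1 -1.1
 -0.3 -1.2  1.8 -1. ]
dots [[ 0.63526997  0.15144769  0.13      ]
 [ 0.61226274  0.05413034  0.13      ]
 [ 0.5892555  -0.04318702  0.13      ]
 [ 0.56624827 -0.14050437  0.13      ]]
edges [[ 0.52627453  0.17721579  0.13      ]
 [ 0.5032673   0.07989844  0.13      ]
 [ 0.48026007 -0.01741891  0.13      ]
 [ 0.45725283 -0.11473627  0.13      ]]
```

```bash
python3 -m jog '[[0,0,1,0,0,0.785],[0,0,1,0,0,0.785],[0.5,-0.5,0.5,0,0,0],[0.94,-1,0,0,0,0],[0.94,-1,0,0,0,0]]' -1 20
python3 -m jog '[[0.94,-1,0,0,0,0],[0.94,-1,0,0,0,0],[0.94,-1,0,0,0,0],[0.94,-1,0,0,0,0],[0.94,-1,0,0,0,0]]'
python3 -m jog '[[0.94,-1,0,0,0,0],[0.94,-1,0,0,0,0],[0.94,-1,0,0,0,0],[0.94,-1,0,0,0,0],[0.94,-1,0,0,0,0]]'
python3 -m jog '[[0.94,-1,0,0,0,0],[0.94,-1,0,0,0,0],[0.94,-1,0,0,0,0],[0.94,-1,0,0,0,0],[0,0,0,0,0,0]]'
```

```text
clock: 0.82
eef_pos: [0.2981, 0.5137, 0.3014]
tcp_rot: [0.0, 0.117, 0.993, -0.001]
wrist_force: [0.9, -0.2, 0.6]
opening: 0.0001
clock: 1.45
eef_pos: [0.4152, 0.3881, 0.3013]
tcp_rot: [-0.0, 0.117, 0.993, -0.001]
wrist_force: [-0.2, 0.7, -0.5]
opening: -0.0001
clock: 2.08
eef_pos: [0.5321, 0.263, 0.3012]
tcp_rot: [-0.0, 0.117, 0.993, -0.001]
wrist_force: [0.2, 1.4, -0.3]
opening: 0.0
clock: 2.7
eef_pos: [0.6271, 0.16, 0.3007]
tcp_rot: [0.0, 0.12, 0.993, -0.002]
wrist_force: [-1.0, -0.5, -0.4]
opening: 0.0003
```

```bash
python3 -m jog '[[0.33,-0.34,-1,0,0,0],[0,0,-1,0,0,0],[0,0,-1,0,0,0],[0,0,-1,0,0,0],[0,0,-1,0,0,0]]'
python3 -m jog '[[0,0,-1,0,0,0],[0,0,-0.2,0,0,0],[0,0,-0.1,0,0,0],[0,0,0,0,0,0],[0,0,0,0,0,0]]'
python3 - <<'E'
from plant import eyes,ctrl
import cv2
for n in ["wrist","scene"]: cv2.imwrite(f"pics/{n}1.png",eyes.camera(n)["color"])
s=ctrl.sense();print(s["eef_pos"],s["wrist_force"])
E
```

```text
clock: 3.32
eef_pos: [0.6326, 0.157, 0.1757]
tcp_rot: [-0.001, 0.116, 0.993, -0.0]
wrist_force: [0.4, -0.2, 0.3]
opening: 0.0001
clock: 3.95
eef_pos: [0.6342, 0.1576, 0.1453]
tcp_rot: [0.001, 0.116, 0.993, 0.0]
wrist_force: [-0.0, -1.6, -1.4]
opening: 0.0
[0.63398956 0.15747581 0.14498403] [-0.19398462 -0.44971383 -0.02389402]
```

View pics/wrist1.png

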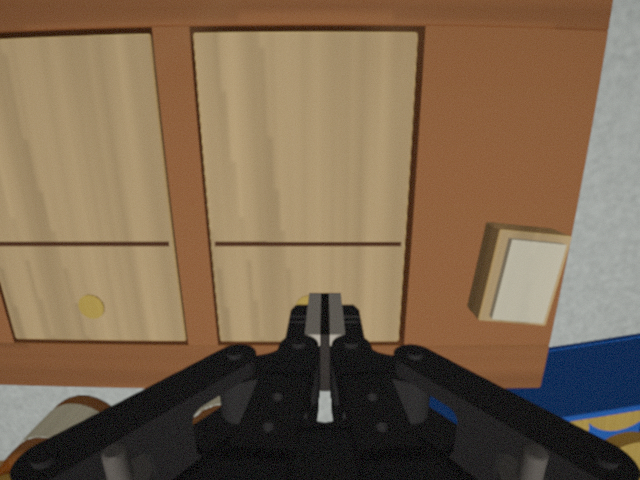

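View pics/scene1.png

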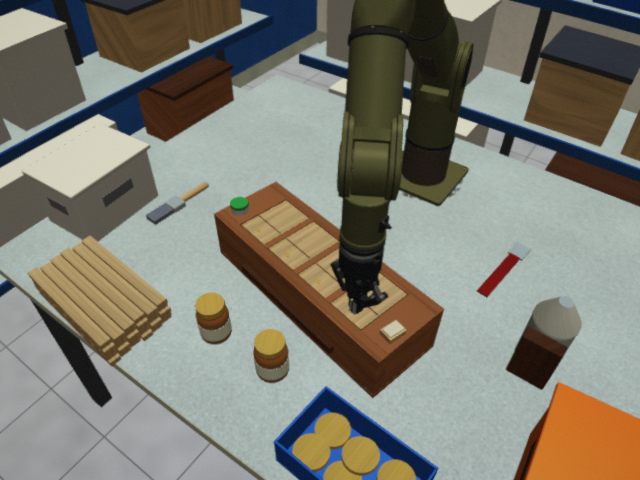

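```bash
python3 -m jog '[[0.04,-0.2,0,0,0,0],[0,0,-0.2,0,0,0],[0,0,-0.1,0,0,0],[0,0,-0.08,0,0,0],[0,0,0,0,0,0]]'
python3 -m jog '[[0,0,-0.08,0,0,0],[0,0,-0.08,0,0,0],[0,0,0,0,0,0],[0,0,0,0,0,0],[0,0,0,0,0,0]]'
```

```text
clock: 4.68
eef_pos: [0.635, 0.152, 0.1348]
tcp_rot: [0.0, 0.116, 0.993, -0.0]
wrist_force: [0.8, -1.1, 1.4]
opening: -0.0
clock: 5.3
eef_pos: [0.6346, 0.1526, 0.1307]
tcp_rot: [-0.0, 0.116, 0.993, 0.0]
wrist_force: [1.8, -1.6, 1.8]
opening: 0.0002
```

```bash
python3 -m jog '[[0,0,-0.08,0,0,0],[0,0,-0.08,0,0,0],[0,0,0,0,0,0],[0,0,0,0,0,0],[0,0,0,0,0,0]]'
python3 - <<'E'
from plant import eyes,ctrl
import cv2
for n in ["wrist"]: cv2.imwrite(f"pics/{n}2.png",eyes.camera(n)["color"])
s=ctrl.sense();print(s["eef_pos"],s["wrist_force"])
E
```

```text
clock: 5.92
eef_pos: [0.6343, 0.1529, 0.1265]
tcp_rot: [-0.0, 0.115, 0.993, 0.0]
wrist_force: [-0.6, -0.3, -0.0]
opening: 0.0001
[0.63435567 0.1527302  0.12650238] [-0.38097947  0.46848586 -0.15168138]
```

View pics/wrist2.png

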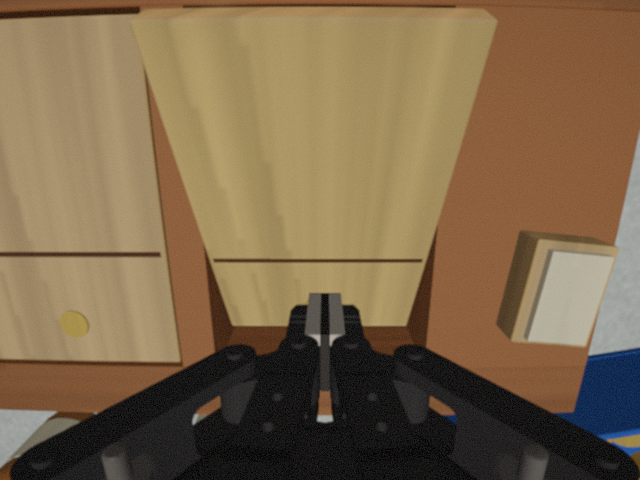

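```bash
python3 -m jog '[[0,0,-0.1,0,0,0],[0,0,-0.1,0,0,0],[0,0,-0.1,0,0,0],[0,0,-0.1,0,0,0],[0,0,0,0,0,0]]'
python3 - <<'E'
from plant import eyes,ctrl
import cv2
for n in ["wrist","scene"]: cv2.imwrite(f"pics/{n}3.png",eyes.camera(n)["color"])
s=ctrl.sense();print(s["eef_pos"],s["wrist_force"])
E
```

```text
clock: 6.6
eef_pos: [0.6348, 0.1524, 0.1165]
tcp_rot: [0.0, 0.116, 0.993, 0.0]
wrist_force: [0.8, 0.3, 0.9]
opening: 0.0
[0.63475071 0.15235318 0.11656407] [ 2.26157509 -0.45500979 -0.32257855]
```

View pics/wrist3.png

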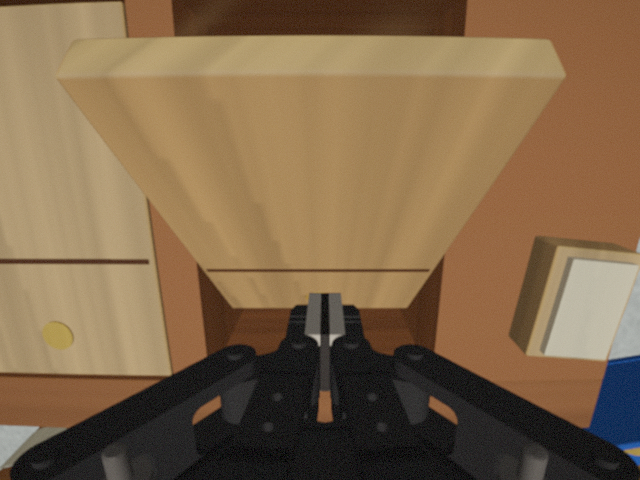

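View pics/scene3.png

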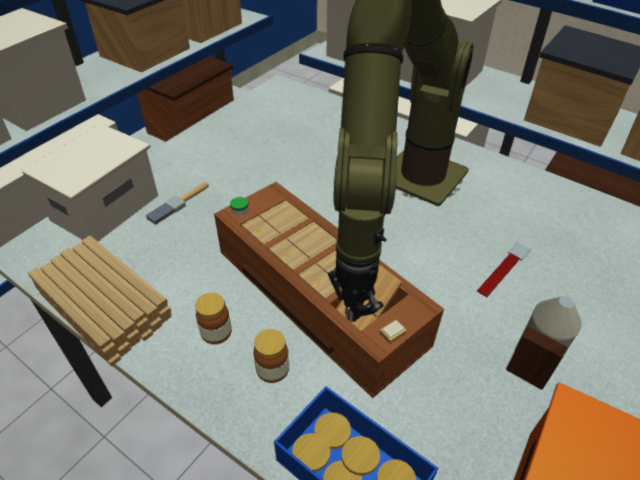

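```bash
python3 - <<'E'
from h import *
from plant import eyes,ctrl
from scipy.spatial.transform import Rotation as Ro
s=ctrl.sense(); q=s["tcp_rot"]; c=eyes.camera("wrist")
T=np.eye(4);T[:3,:3]=Ro.from_quat([q[1],q[2],q[3],q[0]]).as_matrix();T[:3,3]=s["eef_pos"]
W=np.linalg.inv(T@np.array(c["T_tool_cam"])); c["R"]=W[:3,:3];c["t"]=W[:3,3]
P=(.555,.0163,-.232)
for th in np.arange(.4,1.2,.1):
  a=.082;co,si=np.cos(th),np.sin(th)
  e=[(.017-a*co-.005*si*1,y,.125+a*si+.005*co) for y in(.192,.108)]
  # top face offset: (+5 along normal); normal = (sin th,cos th) tilts away
  e=[(.017-a*co+.005*si,y,.125+a*si+.005*co) for y in(.192,.108)]
  print(round(th,2),proj(hive(*P,e),c).round())
print(proj(hive(*P,[(.047,.05,.13),(-.065,.092,.13),(.065,.092,.13)]),c).round())
E
```

```text
0.4 [[508. -10.]
 [125. -10.]]
0.5 [[522.  -2.]
 [109.  -1.]]
0.6 [[537.  14.]
 [ 93.  14.]]
0.7 [[553.  36.]
 [ 76.  37.]]
0.8 [[568.  67.]
 [ 60.  68.]]
0.9 [[581. 106.]
 [ 45. 106.]]
1.0 [[592. 153.]
 [ 33. 153.]]
1.1 [[599. 206.]
 [ 25. 206.]]
[[ 61. 334.]
 [124.   0.]
 [173. 375.]]
```

```bash
python3 -m jog '[[0,0,-0.1,0,0,0],[0,0,-0.1,0,0,0],[0,0,-0.1,0,0,0],[0,0,-0.1,0,0,0],[0,0,0,0,0,0]]'
python3 -m jog '[[0,0,0.5,0,0,0],[0,0,1,0,0,0],[0,0,1,0,0,0],[0,0,1,0,0,0],[0,0,1,0,0,0]]'
python3 -m jog '[[0,0,1,0,0,0],[0,0,1,0,0,0],[0,0,0,0,0,0],[0,0,0,0,0,0],[0,0,0,0,0,0]]'
python3 - <<'E'
from plant import eyes,ctrl
import cv2
for n in ["wrist","scene"]: cv2.imwrite(f"pics/{n}4.png",eyes.camera(n)["color"])
s=ctrl.sense();print(s["eef_pos"],s["wrist_force"])
E
```

```text
clock: 7.38
eef_pos: [0.6344, 0.1523, 0.1064]
tcp_rot: [-0.0, 0.116, 0.993, -0.0]
wrist_force: [2.0, -0.1, -0.8]
opening: -0.0002
clock: 8.0
eef_pos: [0.6341, 0.1524, 0.2208]
tcp_rot: [-0.0, 0.115, 0.993, 0.0]
wrist_force: [-0.8, 0.2, -0.6]
opening: 0.0
clock: 8.62
eef_pos: [0.6338, 0.1521, 0.2681]
tcp_rot: [-0.001, 0.116, 0.993, -0.0]
wrist_force: [0.4, -0.3, -0.7]
opening: 0.0002
[0.63411288 0.15220885 0.26832761] [-0.11452248  0.02177808 -0.7794204 ]
```

View pics/wrist4.png

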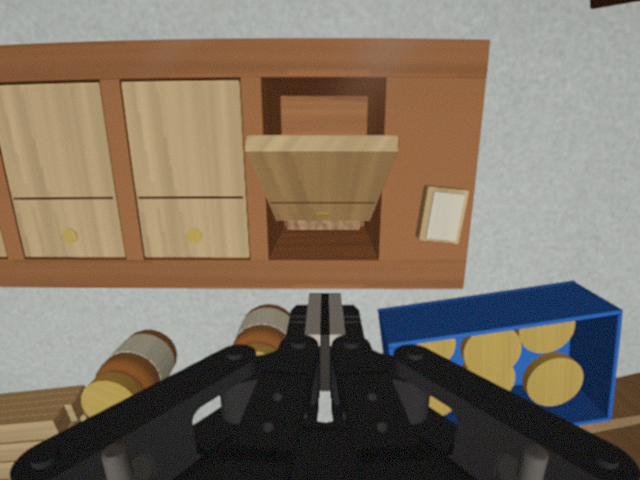

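```bash
python3 -m jog '[[-0.87,0.2,0,0,0,0],[-0.87,0.2,0,0,0,0],[-0.87,0.2,0,0,0,0],[-0.87,0.2,0,0,0,0],[-0.87,0.2,0,0,0,0]]'
python3 -m jog '[[-0.87,0.2,0,0,0,0],[-0.87,0.2,0,0,0,0],[0,0,-1,0,0,0],[0,0,-1,0,0,0],[0,0,-1,0,0,0]]'
python3 -m jog '[[0,0,-0.4,0,0,0],[0.6,-0.14,0,0,0,0],[0.6,-0.14,0,0,0,0],[0.6,-0.14,0,0,0,0],[0,0,0,0,0,0]]'
python3 - <<'E'
from plant import eyes,ctrl
import cv2
for n in ["wrist","scene"]: cv2.imwrite(f"pics/{n}5.png",eyes.camera(n)["color"])
s=ctrl.sense();print(s["eef_pos"],s["wrist_force"])
E
```

```text
clock: 9.35
eef_pos: [0.525, 0.1775, 0.2689]
tcp_rot: [-0.0, 0.116, 0.993, -0.0]
wrist_force: [-0.5, 1.0, 0.1]
opening: 0.0001
clock: 9.98
eef_pos: [0.4823, 0.1874, 0.1934]
tcp_rot: [-0.0, 0.116, 0.993, 0.0]
wrist_force: [0.6, -0.4, 0.3]
opening: -0.0003
clock: 10.6
eef_pos: [0.53, 0.1762, 0.1852]
tcp_rot: [0.002, 0.117, 0.993, 0.001]
wrist_force: [-0.2, -0.7, 0.8]
opening: 0.0001
[0.52774948 0.17685771 0.18483276] [-0.71753764  0.4215169  -0.71816949]
```

View pics/wrist5.png

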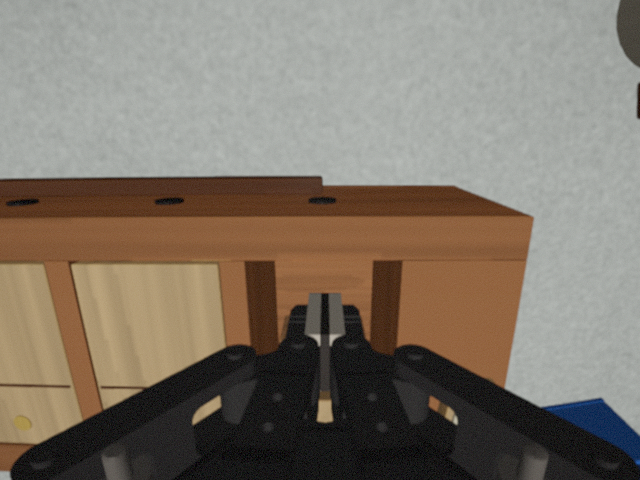

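View pics/scene5.png

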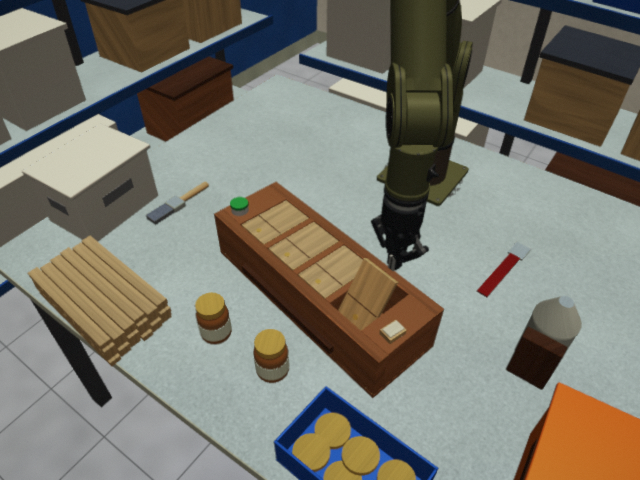

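```bash
python3 -m jog '[[0.4,-0.09,-0.2,0,0,0],[0.4,-0.09,0,0,0,0],[0.3,-0.07,0,0,0,0],[0.3,-0.07,0,0,0,0],[0.3,-0.07,0,0,0,0]]'
python3 -m jog '[[0.3,-0.07,0,0,0,0],[0.3,-0.07,0,0,0,0],[0.2,-0.05,0,0,0,0],[0,0,0,0,0,0],[0,0,0,0,0,0]]'
python3 - <<'E'
from plant import eyes,ctrl
import cv2
for n in ["wrist","scene"]: cv2.imwrite(f"pics/{n}6.png",eyes.camera(n)["color"])
s=ctrl.sense();print(s["eef_pos"],s["wrist_force"])
E
```

```text
clock: 11.32
eef_pos: [0.5703, 0.1671, 0.1793]
tcp_rot: [-0.0, 0.116, 0.993, 0.0]
wrist_force: [-1.1, -1.1, 1.6]
opening: 0.0001
clock: 11.95
eef_pos: [0.5898, 0.1623, 0.1792]
tcp_rot: [-0.0, 0.116, 0.993, -0.0]
wrist_force: [-0.3, 0.1, 0.4]
opening: 0.0002
[0.58977588 0.16237897 0.17930429] [ 0.07929856 -0.95570621 -0.24447242]
```

View pics/scene6.png

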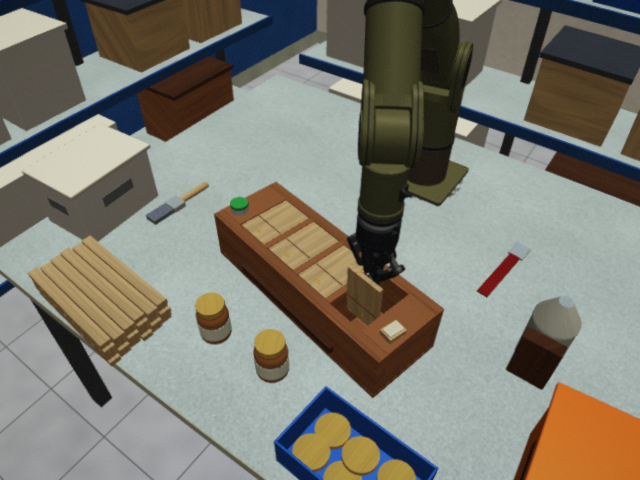

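```bash
python3 -m jog '[[0.2,-0.05,0,0,0,0],[0,0,0,0,0,0],[-0.5,0.12,0,0,0,0],[-1,0.23,0,0,0,0],[-1,0.23,0,0,0,0]]'
python3 -m jog '[[-1,0.23,0.5,0,0,0],[-0.5,0.12,1,0,0,0],[0,0,1,0,0,0],[0,0,1,0,0,0],[0,0,0,0,0,0]]'
python3 - <<'E'
from plant import eyes,ctrl
import cv2
for n in ["top","scene"]:
  a=eyes.camera(n)["color"]; cv2.imwrite(f"pics/{n}7.png",a)
  b=a[160:290,205:425] if n=="top" else a[175:395,205:450]
  cv2.imwrite(f"pics/{n}7z.png",cv2.resize(b,None,fx=2.7,fy=2.7,interpolation=cv2.INTER_CUBIC))
s=ctrl.sense();print(s["eef_pos"],s["wrist_force"])
E
```

```text
clock: 12.68
eef_pos: [0.5308, 0.176, 0.1793]
tcp_rot: [-0.0, 0.115, 0.993, 0.0]
wrist_force: [-1.2, 0.1, 0.6]
opening: -0.0001
clock: 13.3
eef_pos: [0.4951, 0.1851, 0.2685]
tcp_rot: [0.002, 0.115, 0.993, 0.001]
wrist_force: [0.3, 0.2, 0.9]
opening: -0.0002
[0.49409142 0.18425303 0.26650511] [-0.93046552  0.07648391  0.75863697]
```

View pics/scene7z.png

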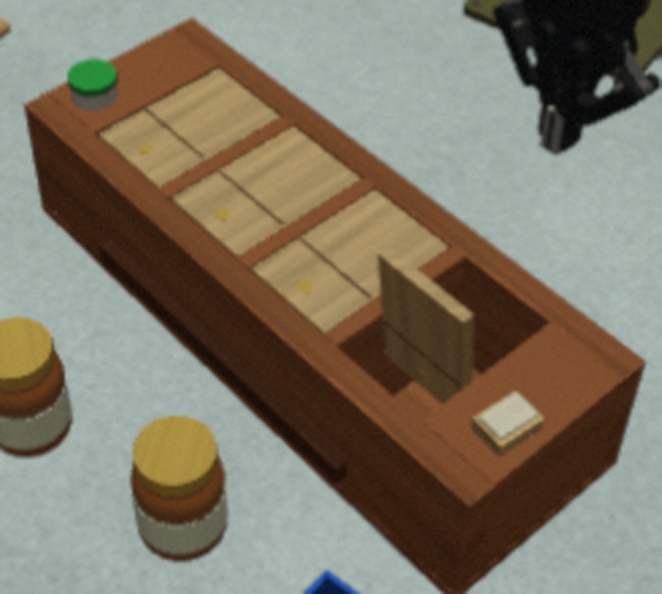

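View pics/top7.png

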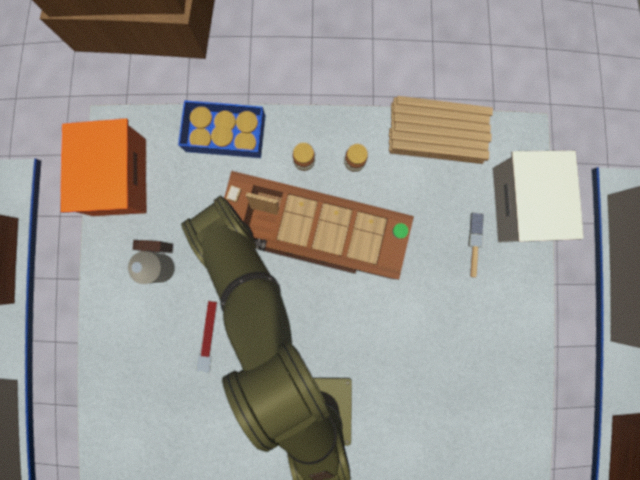

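```bash
python3 - <<'E'
from h import *
from plant import eyes,ctrl
c=eyes.camera("scene");P=(.555,.0163,-.232)
for th in np.arange(1.1,1.76,.1):
  a=.082;co,si=np.cos(th),np.sin(th)
  e=[(.017-a*co+.005*si,y,.125+a*si+.005*co) for y in(.192,.108)]
  print(round(th,2),((proj(hive(*P,e),c)-[205,175]+.5)*2.7).round().tolist())
s=ctrl.sense();print(s["clock"],abs(s["joint_velocities"]).max())
E
```

```text
1.1 [[512.0, 292.0], [425.0, 225.0]]
1.2 [[505.0, 295.0], [418.0, 227.0]]
1.3 [[497.0, 298.0], [410.0, 230.0]]
1.4 [[489.0, 303.0], [402.0, 234.0]]
1.5 [[481.0, 309.0], [394.0, 239.0]]
1.6 [[472.0, 315.0], [385.0, 245.0]]
1.7 [[464.0, 323.0], [377.0, 252.0]]
13.45 0.012737880043285578
```

The hatch stands at about 1.6 rad, upright or slightly past. The other three hatches are flush and the arm is clear.

```bash
python3 -c "
from plant import ctrl
print(ctrl.hand_in())"
```

```text
the job is handed in; nothing more can be done
None
```

The leftmost hatch (flap1) was the free one. It now stands open at about 1.6 to 1.65 rad, upright or slightly past, and I handed the job in after 13.5 s of the 54 s.

- **Finding it:** I pressed the flap1 dot first with the closed fingertips. It rocked under about 2 N or less, so I did not press the other three. I kept pressing until it stood at about 1.0 rad.
- **Opening it:** I came around to the robot side and pushed the raised near edge away, then backed off and lifted clear.
- **Last checks:** In the final scene and top pictures:
  - The other three hatches lie flush.
  - The cage, tin, jars, smoker, hive tool and brush look unmoved; I compared the pictures by eye.
  - The gripper is well off the hive, and the wrist force is at noise level (about 1 N).
- **Uncertainty:** The hatch angle comes from matching its edge in the scene picture, accurate to roughly 0.1 rad and well above the 1.22 rad needed. No check failed or disagreed.

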